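# Pull-test a breathing-valve spring with the in-line spring gauge

## Robot

A 6-joint arm with a two-finger parallel gripper is mounted at the origin on the work surface. World frame = base frame: x ahead of the robot, y to its left, z up, the work surface at z = 0. Lengths are in m, angles in rad, forces in N, time in s.
With the tool pointing down it reaches from about 0.35 to 0.875 m from the base axis. Payload 4.2 kg.
Tool frame: the origin (TCP) lies where the fingers leave the gripper's body, on its centre line; the fingertips stand 70 mm ahead of it and the grasp point (between the pads) lies 51 mm ahead of it; z points along the fingers, y is the direction in which the jaws open and shut (so a half turn about z gives the same grasp; the last joint's range is limited). The gripper opens to 87 mm and grips with 3 to 60 N. Pads are 19 mm wide; open, the fingers measure 117 mm over their backs; the gripper's body (75 mm by 190 mm) begins 51 mm behind the grasp point.
Start: joints at [-0.973, 0.385, 0.008, 0, -1.194, -0.259], TCP at [0.208, -0.589, 0.292] pointing down, gripper open.
Joint ranges: [-3.14, 3.14], [-1.21, 2.06], [-1.07, 1.41], [-3.16, 2.05], [-2.99, -0.16], [-3.1, 3.1]. Speed limits (rad/s): [2.79, 2.79, 3.14, 3.14, 3.14, 3.14].

## Interface

Orientations are given as [roll, pitch, yaw] about the fixed x, y, z axes, in that order (R = Rz(yaw) Ry(pitch) Rx(roll)).
In Python, from workcell import env, optics gives the robot as it stands.
- The arm moves only by the tool apply_moves, never from a script. Its arguments are lists of equal length, an entry for each row: "dr": the turn, a rotation vector about the world's x, y, z in rad, a list of three; "travel": the shift along the world's x, y, z in m, a list of three; "grip": the finger opening in m, from 0 to 0.087. In form: {"dr": [[wx, wy, wz], ...], "travel": [[tx, ty, tz], ...], "grip": [grip, ...]}. A call has 1 to 20 rows; each row shifts and turns the pose as measured when the row begins; what a row does not reach is not made up. A row lasts 1/8 s, in which the tool goes at most 62.5 mm and 10.7 degrees, less where a joint would pass 70% of its speed; a pose out of reach is approached as far as the arm can. A call with a gripper value outside its range is refused whole. The fingers move at their own pace and stop on an object; "grip_force" is the grip in N (left out, the last holds). Time passes only in rows, so rows that do not move let the fingers close. It gives the time, the measured TCP pose, the force and the opening at its end, in the units of the state.
- env.observe(): the state, without advancing time (a new reading comes with each control period).
- optics.get_image(name): name is "scene" or "top" or "wrist"; returns a dict with "pixels" (420x560x3 uint8, blue, green, red), "vfov" (degrees; the focal length in pixels is half the picture's height over the tangent of half this angle, whatever the lens; pixels are square), "cx", "cy" (the principal point, pixels), "k1" (the pictures are not rectified: a ray, as slopes to the right and down, at radius r is drawn at 1 + k1 r^2 times it, then the intrinsics apply), "cam_to_world" (4x4, takes a point from camera to world coordinates). Camera axes: x right, y up, looking along -z (the intrinsics and any distortion apply to the point x, -y, -z); pixel columns grow to the right and rows downward; lengths in m; the calibration is good to about 2 mm. A picture is of the moment at which its call begins. There is no depth.
- env.hand_in(): hands the job in, once; it reports no verdict.
The state is a dict: "t": time; "q": joint angles; "joint_vel": joint speeds; "effort": joint torques, N m; "ee_pos": TCP position; "ee_rot": TCP orientation; "force": force on the tool from outside, world axes, zero at the start; "torque": the same for the moment, N m; "width": finger opening in m.
Only numpy, scipy, OpenCV 4.12 (cv2) and the standard library are available. Lean on these libraries where they do the work, as an engineer would, in place of code of your own. Each camera call takes 0.05 s, during which the arm holds its last target. There are 200 camera calls.

## Task

Pull-test the valve on the rig: first push the gauge's drag pointer all the way back until it meets the blade at zero. Then pull the T-bar slowly out until the blade stands between the two raised ribs on the scale, not past the second rib, and hold it there for a good second. Ease the bar back home without letting it snap, so that the drag pointer is left standing at the ribs as the record, and leave the parts lying beside the rig where they are.

Things in the scene. Friction and masses are not known exactly. Their poses are not given: they have to be found in the camera images.
- rig: test rig fixed to the bench: a flat aluminium bed 300 x 100 mm, 12 mm thick, carrying at its far end a grey ribbed valve body (lying cylinder 80 mm across, top 95 mm high, x 135 to 220 mm) and in front of it a grey gauge case on rails. Origin on the bench; z up; its x axis runs from the T-bar to the valve, so the bar is pulled along -x; y is across. At rest the gauge case spans x -45 to 75 mm, y -25 to 25 mm, its top 70 mm high
- gauge (a joint): reading of the spring gauge (m): how far the gauge slide (T-bar with blade) is drawn out of the case. 0 is home, 0.040 the end stop. The blade is midway between the ribs at 0.024 and just touches a rib at 0.021 and 0.027. The gauge spring pulls back with 0.9 N plus 0.46 N per mm, so about 12 N at the ribs, 12.7 N horizontally while it is pushing the drag pointer
- carriage (a joint): how far (m) the whole gauge case with the valve stem it is fixed to has been drawn out of the valve along the rig's -x; 0 is home, 0.036 the end. The valve spring holds it home until the pull exceeds a preload that is different each time (2 to 10 N) and then yields about 1 mm per 0.3 N; the T-bar thus travels gauge + carriage, 35 to 60 mm in all to reach the ribs, not known beforehand: go by the reading or the felt force. Springs home by itself
- drag (a joint): position of the drag pointer (m) along the scale on the same scale as gauge: 0 is zero, its stop, against the blade of the homed gauge; starts anywhere from 0.010 to 0.034. The blade pushes it outwards (rig -x) and it stays where it was pushed, held by 0.7 N friction; it is slid by a fingertip on its tab
- pull_bar (a point): middle of the T-bar: a plain steel cross bar 14 mm thick and 120 mm long along the rig's y, 55 mm above the bench, 110 mm on the -x side of the rig's origin at rest. A 10 mm rod joins its middle to the gauge case; between bar and case 58 mm are free on both sides of the rod, so it can be hooked from above. The aluminium bed lies 43 mm below the bar's axis
- blade (a point): the gauge's blade: thin dark steel strip 3 mm thick (x), 25 mm across, 4 mm above the case top, which moves with the T-bar. Beside its -y end are the scale ticks (4 mm apart, on a white plate) and the two raised dark ribs 15 mm long, 4 mm high, with 9 mm between them, their middle 24 mm from the blade's home
- drag_tab (a point): centre of the drag pointer's upright steel tab, 8 mm thick (x), 14 mm wide (y), 26 mm high, standing on the case top (its foot 71 mm, its top 97 mm above the bench), 11 mm to the +y side of the middle, on the -x side of the blade. Zero it by pushing the tab along the rig's +x
- seal_plate_mid (a point): bystander beside the rig: clear oval seal plate 103 x 72 mm, 8 mm thick with a black diaphragm; centre of its big round end
- elbow_mid (a point): bystander beside the rig: grey plastic tube elbow 38 mm thick, about 110 mm long; on its axis near the bend
- cap_mid (a point): bystander beside the rig: black stepped cap 38 mm across, 24 mm high; its centre

How it is judged:
By the outcome, as a careful person would: the job done as asked, in the order asked, and still so for the second after the job is handed in, with the robot touching nothing.
It also fails if it takes over 50 s, if anything falls off the work surface, if the arm or the gripper's body presses on something with over 40 N, if the wrist force passes 120 N, or if a joint passes its speed limit or range.

## Working session

There is one attempt and no reset: what is moved stays moved. The work goes in short steps, Python scripts to look and compute and a tool call to move; the robot and the scene stay as the last step left them, time stands still between calls to the robot, and variables do not carry over. Pictures are saved under pics/ and viewed, about 8 in all and at most 12, crops included, and the job is handed in when it is done.

Besides the shell and the picture viewer there is one more tool, called after "Request:" by a JSON object that holds its "method" and its "body". apply_moves: Moves the arm, as the interface text tells. Its arguments: {"type":"object","properties":{"dr":{"type":"array"},"travel":{"type":"array"},"grip":{"type":"array"},"grip_force":{"type":"number"}},"required":["dr","travel","grip"]}

```bash
mkdir -p pics
cat > h.py <<'E'
import numpy as np, cv2
from workcell import env, optics
def snap(n,f):
    im=optics.get_image(n); cv2.imwrite('pics/'+f,im['pixels']); np.save('pics/'+f[:-4]+'.npy',im,allow_pickle=True); return im
def load(f): return np.load('pics/'+f+'.npy',allow_pickle=True).item()
def K(im):
    f=im['pixels'].shape[0]/2/np.tan(np.radians(im['vfov'])/2)
    return np.array([[f,0,im['cx']],[0,f,im['cy']],[0,0,1.]])
def ray(im,p):
    u=cv2.undistortPoints(np.array([[p]],float),K(im),np.array([im['k1'],0,0,0.]))[0,0]
    T=np.array(im['cam_to_world']); return T[:3,3],T[:3,:3]@np.array([u[0],-u[1],-1])
def onz(im,p,z):
    o,d=ray(im,p); return o+d*(z-o[2])/d[2]
def proj(im,P):
    T=np.array(im['cam_to_world']); c=T[:3,:3].T@(np.array(P)-T[:3,3]); x,y=c[0]/-c[2],-c[1]/-c[2]
    s=1+im['k1']*(x*x+y*y); k=K(im); return np.array([k[0,0]*x*s+k[0,2],k[1,1]*y*s+k[1,2]])
E
python3 - <<'E'
from h import *
a=snap('top','top0.png');b=snap('scene','scene0.png')
for i in (a,b): print(i['vfov'],i['cx'],i['cy'],i['k1'],np.round(i['cam_to_world'],3).tolist())
print(env.observe())
E
```

```text
47.30805972052814 280.46141391845106 212.0659485199693 -0.14314809037352563 [[0.006, 0.993, -0.118, 0.574], [-1.0, 0.009, 0.027, 0.024], [0.027, 0.118, 0.993, 0.785], [0.0, 0.0, 0.0, 1.0]]
44.27175197887056 279.12249518917224 200.62410536330407 0.038902191594050776 [[-0.475, -0.683, 0.555, 1.233], [0.88, -0.379, 0.286, 0.319], [0.015, 0.624, 0.781, 0.876], [0.0, 0.0, 0.0, 1.0]]
{'t': 0.1, 'q': array([-9.73408046e-01,  3.85509926e-01,  6.77080926e-03, -4.11949151e-04,
       -1.19401437e+00, -2.58610661e-01]), 'joint_vel': array([ 0.00079246, -0.00215144,  0.0038479 ,  0.00161169,  0.00045133,
       -0.00210607]), 'effort': array([-4.02382266e-04, -3.91687703e+01,  1.87934393e+01,  4.23182175e+00,
        1.34399591e-02, -7.61625301e-05]), 'ee_pos': array([ 0.20760227, -0.58909375,  0.29125726]), 'ee_rot': array([ 3.13960266e+00, -1.30499957e-04, -2.80296685e+00]), 'force': array([0.12459307, 0.66329755, 0.00715785]), 'torque': array([ 0.02567557, -0.00562825,  0.01386765]), 'width': 0.08713090370922989}
```

View pics/top0.png

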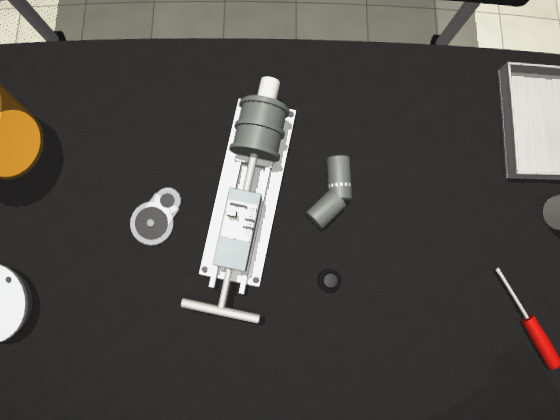

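View pics/scene0.png

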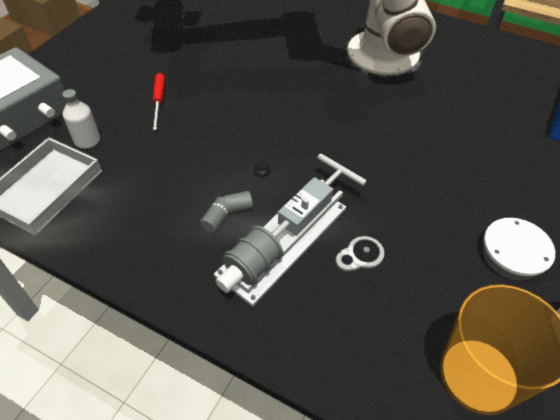

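The top view shows the T-bar from (183,303) to (260,319), the case around (237,230) and the valve at (262,125). The seal plate is left of the rig, with the elbow and cap to its right. Next I measure the rig frame and zoom in on the gauge.

Run:
```python
from h import *
a=load('top0');b=load('scene0')
g=cv2.cvtColor(a['pixels'],cv2.COLOR_BGR2GRAY)
m=np.zeros_like(g); m[296:328,176:268]=(g[296:328,176:268]>110)*255
m=cv2.morphologyEx(m,cv2.MORPH_OPEN,np.ones((3,3)))
c=max(cv2.findContours(m,0,1)[0],key=cv2.contourArea); r=cv2.minAreaRect(c); bx=cv2.boxPoints(r); print(r,bx.round(1).tolist())
P=np.array([onz(a,p,0.057) for p in bx]); 
e=[(bx[i]+bx[(i+1)%4])/2 for i in range(4)]; L=np.array([onz(a,p,0.057)[:2] for p in e]); print(L.round(4).tolist())
for p in [(238,98),(296,111),(202,276),(258,287)]: print('bed',p,onz(a,p,0.012).round(4))
for p in [(269,80),(262,112),(257,150)]: print('valve',onz(a,p,0.055).round(4))
cv2.imwrite('pics/c0.png',np.hstack([cv2.resize(a['pixels'][175:325,175:275],(400,600),interpolation=2),cv2.resize(b['pixels'][145:235,265:325],(400,600),interpolation=2)]))
```

```text
((220.88186645507812, 305.26702880859375), (79.82769775390625, 19.82435417175293), 11.768289566040039) [[179.8000030517578, 306.79998779296875], [183.8000030517578, 287.3999938964844], [262.0, 303.70001220703125], [257.8999938964844, 323.1000061035156]]
[[0.5298, 0.152], [0.533, 0.09], [0.5067, 0.034], [0.5039, 0.0957]]
bed (238, 98) [0.8581 0.0755 0.012 ]
bed (296, 111) [ 0.8364 -0.0222  0.012 ]
bed (202, 276) [0.5612 0.128  0.012 ]
bed (258, 287) [0.5445 0.0382 0.012 ]
valve [0.8733 0.0236 0.055 ]
valve [0.8194 0.0342 0.055 ]
valve [0.7575 0.0412 0.055 ]
```

View pics/c0.png

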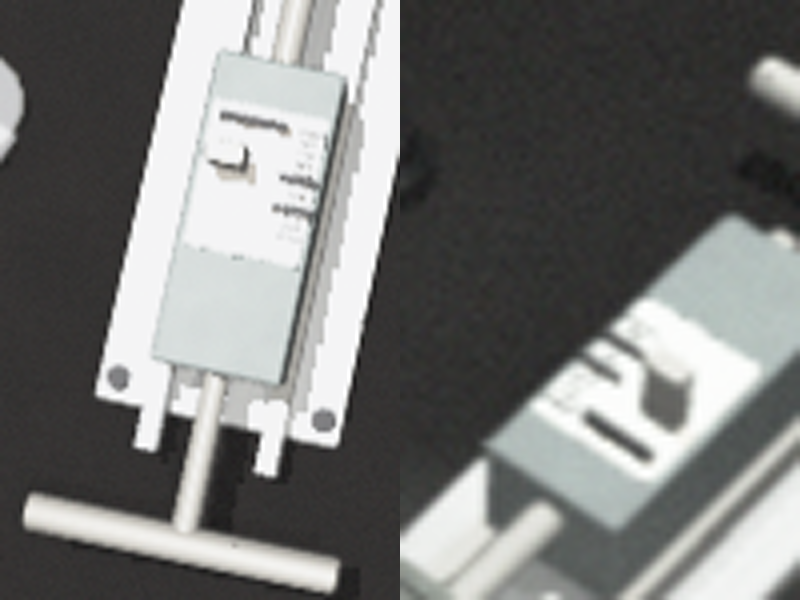

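Tab at about (233,214) sits just outside the blade (230–247, 204–207), with ribs at about (249,221) and (248,228). Bar ends are (181,302.5) and (259.5,319.5). Next I work out the world positions.

Run:
```python
from h import *
a=load('top0');b=load('scene0')
l=onz(a,(181.2,302.5),.058);r=onz(a,(259.5,319.5),.058); d=l-r; th=np.arctan2(d[1],d[0])-np.pi/2
M=(l+r)/2; ex=np.array([np.cos(th),np.sin(th),0]);ey=np.array([-ex[1],ex[0],0])
print('bar',M.round(4),'len',np.linalg.norm(d).round(4),'th',th.round(4)); O=M+.110*ex;O[2]=0; print('origin',O.round(4))
B=np.array([[238,98],[296,111],[202,276],[258,287]]);Q=[onz(a,p,.012) for p in B];print('th bed',[np.arctan2(*(Q[i]-Q[i+2])[1::-1]).round(4) for i in (0,1)])
def rig(P): return np.round([(P-O)@ex,(P-O)@ey],4)
for n,p,z in [('bladeL',(230,204),.074),('bladeR',(247.5,207.5),.074),('tab',(233,213.5),.09),('rib1',(250,220.5),.074),('rib2',(249,228),.074),('caseTL',(229,188),.07),('caseTR',(261,195),.07),('caseBL',(214,264.5),.07),('caseBR',(247,270),.07)]:
    print(n,onz(a,p,z).round(4),rig(onz(a,p,z)))
# scene tab top centre
print('scene tab top', onz(b,(265+265/400*60*1.0-0,0),0.097) if 0 else onz(b,(265+270*60/400,145+365*90/600),.097).round(4), rig(onz(b,(265+270*60/400,145+365*90/600),.097)))
t=O-.002*ex
for n,x,y in [('tabpush',-.05,.010),('hook',-.085,0)]:
    print(n,(O+x*ex+y*ey).round(4))
print('ex',ex.round(4),'ey',ey.round(4))
```

```text
bar [0.5098 0.0936 0.058 ] len 0.1204 th -0.2016
origin [0.6176 0.0716 0.    ]
th bed [np.float64(-0.1753), np.float64(-0.2039)]
bladeL [0.6695 0.0801 0.074 ] [0.0492 0.0188]
bladeR [0.6645 0.0539 0.074 ] [ 0.0495 -0.008 ]
tab [0.6535 0.0742 0.09  ] [0.0346 0.0098]
rib1 [0.645  0.0499 0.074 ] [ 0.0312 -0.0158]
rib2 [0.6338 0.0512 0.074 ] [ 0.02   -0.0167]
caseTL [0.6944 0.0824 0.07  ] [0.0731 0.026 ]
caseTR [0.6842 0.034  0.07  ] [ 0.0728 -0.0235]
caseBL [0.5793 0.1027 0.07  ] [-0.0437  0.0228]
caseBR [0.5717 0.0536 0.07  ] [-0.0414 -0.0268]
scene tab top [0.6533 0.0772 0.097 ] [0.0339 0.0127]
tabpush [0.5706 0.0914 0.    ]
hook [0.5343 0.0886 0.    ]
ex [ 0.9797 -0.2003  0.    ] ey [0.2003 0.9797 0.    ]
```

Request:
{"method": "apply_moves", "body": {"dr": [[0,0,-0.1],[0,0,-0.1],[0,0,-0.1],[0,0,-0.1],[0,0,-0.1],[0,0,-0.04],[0,0,0],[0,0,0],[0,0,0],[0,0,0],[0,0,0],[0,0,0],[0,0,0],[0,0,0],[0,0,0],[0,0,0]], "travel": [[0.028,0.045,0],[0.028,0.045,0],[0.028,0.045,0],[0.028,0.045,0],[0.028,0.045,0],[0.028,0.045,0],[0.028,0.045,0],[0.028,0.045,0],[0.028,0.045,0],[0.028,0.045,0],[0.028,0.045,0],[0.028,0.045,0],[0.028,0.045,0],[0.028,0.045,0],[0.028,0.04,0],[0,0,0]], "grip": [0,0,0,0,0,0,0,0,0,0,0,0,0,0,0,0]}}

```text
t: 2.1
ee_pos: [0.6341, 0.1056, 0.2829]
ee_rot: [3.137, -0.01, 2.919]
force: [-0.9, -0.4, 0.6]
width: 0.0004
```

Request:
{"method": "apply_moves", "body": {"dr": [[-0.002,-0.01,0.021],[0,0,0],[0,0,0],[0,0,0],[0,0,0]], "travel": [[-0.007,-0.026,-0.02],[0,0,-0.035],[0,0,-0.035],[0,0,-0.02],[0,0,0]], "grip": [0,0,0,0,0]}}

```text
t: 2.72
ee_pos: [0.6237, 0.0758, 0.1688]
ee_rot: [3.139, -0.003, 2.939]
force: [-0.6, 0.2, 0.3]
width: 0.0003
```

Run:
```python
from h import *
w=snap('wrist','w1.png')
a=snap('top','top1.png')
print(env.observe()['ee_pos'],env.observe()['ee_rot'],env.observe()['force'])
cv2.imwrite('pics/c1.png',np.hstack([cv2.resize(w['pixels'],(400,300)),cv2.resize(a['pixels'][150:270,175:335],(400,300))]))
```

```text
[0.62511726 0.07635863 0.17112588] [3.13670417e+00 1.40519938e-03 2.93934328e+00] [-0.79480469  0.11902863 -0.0437134 ]
```

View pics/c1.png

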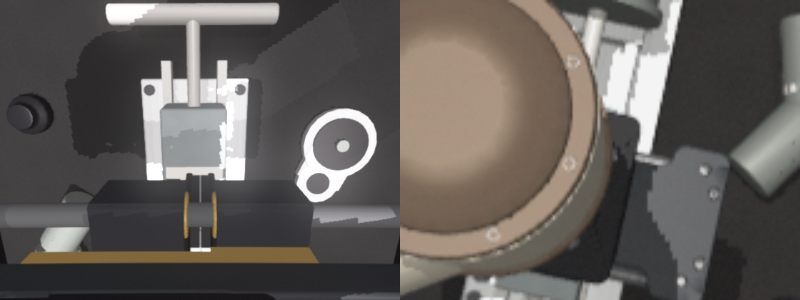

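The wrist camera looks towards the T-bar (top of its picture), so it won't see the gauge. The arm covers the gauge in the top view for now. I'll lower further and then push the tab along rig +x by feel.

Request:
{"method": "apply_moves", "body": {"dr": [[0,0,0],[0,0,0],[0,0,0]], "travel": [[0.0005,0.003,-0.012],[0,0,-0.01],[0,0,0]], "grip": [0,0,0]}}

```text
t: 3.2
ee_pos: [0.6265, 0.0797, 0.1502]
ee_rot: [3.134, 0.005, 2.939]
force: [1.1, 0.0, 0.4]
width: 0.0003
```

Request:
{"method": "apply_moves", "body": {"dr": [[0,0,0],[0,0,0],[0,0,0],[0,0,0],[0,0,0],[0,0,0],[0,0,0]], "travel": [[0.003,-0.0006,0],[0.003,-0.0006,0],[0.003,-0.0006,0],[0.003,-0.0006,0],[0.003,-0.0006,0],[0.003,-0.0006,0],[0,0,0]], "grip": [0,0,0,0,0,0,0]}}

```text
t: 4.08
ee_pos: [0.6462, 0.0761, 0.151]
ee_rot: [3.134, 0.006, 2.94]
force: [0.5, -0.1, -0.3]
width: 0.0003
```

Request:
{"method": "apply_moves", "body": {"dr": [[0,0,0],[0,0,0],[0,0,0]], "travel": [[0.001,-0.0002,0],[0.001,-0.0002,0],[0,0,0]], "grip": [0,0,0]}}

```text
t: 4.45
ee_pos: [0.648, 0.0757, 0.1509]
ee_rot: [3.134, 0.006, 2.94]
force: [-0.0, 0.2, -0.4]
width: 0.0004
```

Request:
{"method": "apply_moves", "body": {"dr": [[0,0,0],[0,0,0],[0,0,0]], "travel": [[0.001,-0.0002,0],[0.001,-0.0002,0],[0,0,0]], "grip": [0,0,0]}}

```text
t: 4.82
ee_pos: [0.6484, 0.0757, 0.151]
ee_rot: [3.135, 0.002, 2.94]
force: [-1.6, 0.7, 0.7]
width: 0.0006
```

Request:
{"method": "apply_moves", "body": {"dr": [[0,0,0],[0,0,0],[0,0,0]], "travel": [[0.0015,-0.0003,0],[0.0015,-0.0003,0],[0.0015,-0.0003,0]], "grip": [0,0,0]}}

```text
t: 5.2
ee_pos: [0.6493, 0.0755, 0.1509]
ee_rot: [3.137, -0.008, 2.94]
force: [-7.3, 3.8, 4.9]
width: 0.0006
```

Request:
{"method": "apply_moves", "body": {"dr": [[0,0,0],[0,0,0],[0,0,0],[0,0,0],[0,0,0],[0,0,0],[0,0,0]], "travel": [[-0.006,0.001,0],[-0.006,0.001,0],[-0.015,0.002,0.035],[-0.03,0.003,0.025],[-0.03,0.003,0],[-0.028,0.003,0],[0,0,0]], "grip": [0,0,0,0.05,0.05,0.05,0.05]}}

```text
t: 6.08
ee_pos: [0.5339, 0.0878, 0.2127]
ee_rot: [3.134, 0.003, 2.939]
force: [-0.2, -0.2, 0.5]
width: 0.0328
```

Run:
```python
from h import *
b=snap('scene','scene2.png')
a=snap('top','top2.png')
print(env.observe()['ee_pos'],env.observe()['ee_rot'],env.observe()['force'])
cv2.imwrite('pics/c2.png',np.hstack([cv2.resize(a['pixels'][170:290,195:275],(400,600),interpolation=2),cv2.resize(b['pixels'][145:235,265:325],(400,600),interpolation=2)]))
```

```text
[0.53567402 0.08799254 0.21254309] [3.13356872 0.0041712  2.93878462] [-0.36307547 -0.32184717  0.0943863 ]
```

View pics/c2.png

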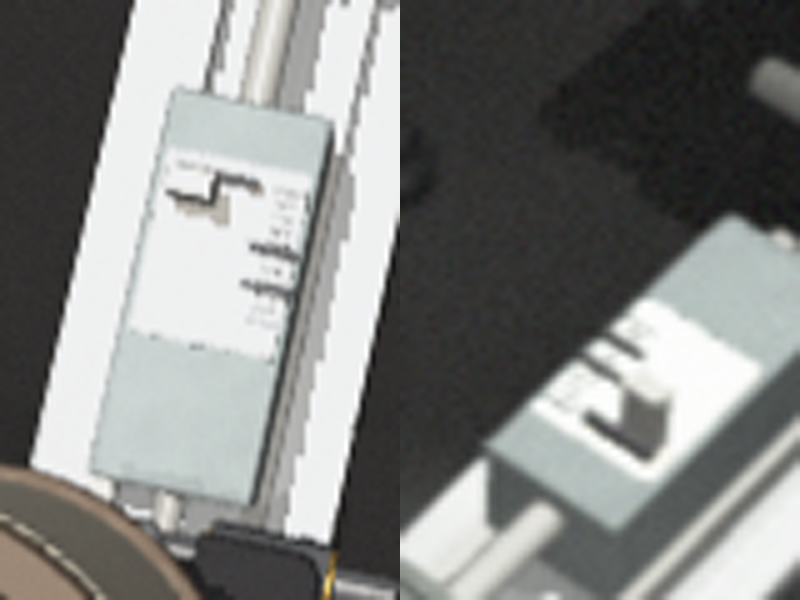

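The tab now stands right against the blade at zero; both views agree (top crop: blade at (240,183), tab at (190,195)). The gauge is clear of the arm in the top view. Descending into the gap behind the bar.

Request:
{"method": "apply_moves", "body": {"dr": [[0,0,0],[0,0,0],[0,0,0],[0,0,0],[0,0,0],[0,0,0]], "travel": [[0,0,0],[0,0,-0.04],[0,0,-0.035],[0,0,-0.02],[0,0,-0.01],[0,0,0]], "grip": [0.05,0.05,0.05,0.05,0.05,0.05]}}

```text
t: 6.92
ee_pos: [0.5414, 0.088, 0.1041]
ee_rot: [3.132, 0.009, 2.937]
force: [-0.5, -0.7, 0.1]
width: 0.0503
```

Request:
{"method": "apply_moves", "body": {"dr": [[0,0,0],[0,0,0],[0,0,0],[0,0,0],[0,0,0],[0,0,0]], "travel": [[-0.003,0.0006,0],[-0.003,0.0006,0],[-0.003,0.0006,0],[-0.003,0.0006,0],[-0.003,0.0006,0],[0,0,0]], "grip": [0.05,0.05,0.05,0.05,0.05,0.05]}}

```text
t: 7.68
ee_pos: [0.5271, 0.092, 0.1072]
ee_rot: [3.128, 0.015, 2.938]
force: [0.6, 0.0, -0.6]
width: 0.0503
```

Request:
{"method": "apply_moves", "body": {"dr": [[-0.01,0.015,0],[0,0,0],[0,0,0],[0,0,0],[0,0,0],[0,0,0]], "travel": [[-0.002,0.0004,-0.001],[-0.002,0.0004,-0.0005],[-0.002,0.0004,0],[-0.002,0.0004,0],[-0.002,0.0004,0],[-0.002,0.0004,0]], "grip": [0.05,0.05,0.05,0.05,0.05,0.05]}}

```text
t: 8.43
ee_pos: [0.5183, 0.0946, 0.1067]
ee_rot: [3.139, 0.01, 2.94]
force: [4.8, -3.7, -2.1]
width: 0.05
```

```bash
cat > meas.py <<'E'
from h import *
import sys
O=np.array([.6176,.0716,0]);ex=np.array([.9797,-.2003,0]);ey=np.array([.2003,.9797,0])
a=snap('top',sys.argv[1]+'.png'); o=env.observe()
f=o['force'];p=o['ee_pos']
print('t',o['t'],'pos',p.round(4),'rot',o['ee_rot'].round(3),'rigx',round(float((p-O)@ex),4),'pull',round(float(f@ex),2),f.round(1))
b=optics.get_image('scene'); f=env.observe()['force']; print('pull2',round(float(f@ex),2))
# rectified strip of case-top plane z=0.074: 5 px/mm, rig x 80..-60 down, y 30..-30 across
s=5; X=np.arange(80,-60,-1/s)/1000; Y=np.arange(30,-30,-1/s)/1000
def rect(im):
    g=[[proj(im,O+x*ex+y*ey+[0,0,.074]) for y in Y[::25]] for x in X[::25]]
    g=cv2.resize(np.array(g,np.float32),(len(Y)+0,len(X)+0),interpolation=cv2.INTER_LINEAR) if 0 else np.array(g,np.float32)
    yy,xx=np.mgrid[0:len(X),0:len(Y)].astype(np.float32)
    m=cv2.remap(g,xx/25,yy/25,cv2.INTER_LINEAR,borderMode=cv2.BORDER_REPLICATE)
    return cv2.remap(im['pixels'],m,None,cv2.INTER_CUBIC)
R=[rect(a),rect(b)]
cv2.imwrite('pics/'+sys.argv[1]+'r.png',cv2.resize(np.hstack(R),None,fx=.85,fy=.85,interpolation=cv2.INTER_AREA))
for n,r in zip('ts',R):
    gr=cv2.cvtColor(r,cv2.COLOR_BGR2GRAY).astype(float)
    for nm,y0,y1 in [('blade',-.004,.002),('ribs',-.017,-.010)]:
        pr=gr[:,(Y>y0)&(Y<y1)].mean(1)
        mins=[(round(float(X[i]*1000),1),int(pr[i])) for i in range(15,len(pr)-15) if pr[i]==pr[i-15:i+16].min() and pr[i]<165]
        print(n,nm,mins)
E
python3 meas.py m1
```

```text
t 8.475 pos [0.5181 0.0945 0.1067] rot [3.139 0.01  2.94 ] rigx -0.1021 pull 5.57 [ 5.  -3.3 -2.1]
pull2 4.77
t blade [(41.0, 108), (-44.4, 138)]
t ribs [(31.6, 119), (20.4, 122), (-44.2, 159)]
s blade [(40.4, 71), (25.6, 130), (-50.6, 34)]
s ribs [(32.8, 100), (21.2, 108), (-47.2, 23), (-52.8, 23), (-55.0, 23), (-55.2, 23), (-55.4, 23), (-55.6, 23), (-55.8, 23), (-56.0, 23), (-56.2, 23), (-56.4, 23), (-56.6, 23), (-56.8, 23)]
```

Request:
{"method": "apply_moves", "body": {"dr": [[0,0,0],[0,0,0],[0,0,0],[0,0,0],[0,0,0],[0,0,0],[0,0,0],[0,0,0]], "travel": [[-0.0025,0.0002,0],[-0.0025,0.0002,0],[-0.0025,0.0002,0],[-0.0025,0.0002,0],[-0.0025,0.0003,0],[-0.0025,0.0003,0],[-0.0025,0.0003,0],[-0.0025,0.0003,0]], "grip": [0.05,0.05,0.05,0.05,0.05,0.05,0.05,0.05]}}

```text
t: 9.52
ee_pos: [0.5054, 0.0968, 0.1071]
ee_rot: [3.131, 0.027, 2.942]
force: [7.6, -3.8, -3.3]
width: 0.0501
```

```bash
python3 meas.py m2 | grep -v 's ribs'
```

```text
t 9.575 pos [0.5052 0.0968 0.1071] rot [3.131 0.027 2.942] rigx -0.1151 pull 7.44 [ 6.8 -3.7 -2.8]
pull2 6.91
t blade [(29.0, 117), (-51.8, 161)]
t ribs [(24.2, 106), (12.6, 128)]
s blade [(73.4, 83), (28.4, 70), (13.4, 124), (-54.8, 39)]
```

Request:
{"method": "apply_moves", "body": {"dr": [[-0.001,0.003,0],[-0.001,0.003,0],[-0.001,0.003,0],[-0.001,0.003,0],[-0.001,0.003,0],[-0.001,0.003,0],[-0.001,0.003,0],[-0.001,0.003,0],[0,0,0],[0,0,0]], "travel": [[-0.003,0.0004,0],[-0.003,0.0004,0],[-0.003,0.0004,0],[-0.003,0.0004,0],[-0.003,0.0004,0],[-0.003,0.0004,0],[-0.003,0.0004,0],[-0.003,0.0004,0],[-0.003,0.0004,0],[-0.003,0.0004,0]], "grip": [0.05,0.05,0.05,0.05,0.05,0.05,0.05,0.05,0.05,0.05]}}

```text
t: 10.88
ee_pos: [0.4878, 0.1005, 0.1073]
ee_rot: [3.132, 0.033, 2.943]
force: [10.2, -6.2, -4.4]
width: 0.0497
```

```bash
python3 meas.py m3 | grep -v 's ribs'
```

```text
t 10.925 pos [0.4876 0.1005 0.1073] rot [3.132 0.033 2.943] rigx -0.1331 pull 10.6 [ 9.7 -5.5 -5.8]
pull2 10.17
t blade [(11.4, 121)]
t ribs [(12.0, 108), (0.6, 129)]
s blade [(74.0, 85), (69.2, 86), (61.2, 81), (10.4, 76), (-4.8, 126)]
```

Request:
{"method": "apply_moves", "body": {"dr": [[0,0.003,0],[0,0.003,0],[0,0.003,0],[0,0.003,0],[0,0.003,0]], "travel": [[-0.003,0.0004,0],[-0.003,0.0004,0],[-0.003,0.0004,0],[-0.003,0.0004,0],[-0.003,0.0004,0]], "grip": [0.05,0.05,0.05,0.05,0.05]}}

```text
t: 11.6
ee_pos: [0.4804, 0.1018, 0.1074]
ee_rot: [3.129, 0.034, 2.944]
force: [11.0, -7.1, -6.2]
width: 0.0497
```

```bash
python3 meas.py m4 | grep -v 's ribs'
```

```text
t 11.65 pos [0.4803 0.1018 0.1074] rot [3.129 0.034 2.944] rigx -0.1406 pull 11.42 [10.3 -6.5 -5.7]
pull2 11.06
t blade [(4.0, 127)]
t ribs [(8.2, 128), (-3.2, 129)]
s blade [(71.2, 85), (57.4, 80), (3.2, 71), (-12.4, 122)]
```

Request:
{"method": "apply_moves", "body": {"dr": [[0,0.002,0],[0,0.002,0],[0,0.002,0],[0,0.002,0]], "travel": [[-0.003,0.0004,0],[-0.0025,0.0004,0],[-0.0015,0.0003,0],[-0.0015,0.0003,0]], "grip": [0.05,0.05,0.05,0.05]}}

```text
t: 12.2
ee_pos: [0.4782, 0.1022, 0.1074]
ee_rot: [3.127, 0.038, 2.944]
force: [10.6, -7.4, -5.8]
width: 0.0496
```

```bash
python3 meas.py m5 | grep -v 's ribs'
```

```text
t 12.25 pos [0.4782 0.1022 0.1075] rot [3.127 0.038 2.944] rigx -0.1427 pull 12.89 [11.5 -8.1 -6.5]
pull2 11.85
t blade [(2.0, 122)]
t ribs [(7.4, 131), (-3.8, 130)]
s blade [(71.6, 85), (68.0, 86), (56.2, 79), (1.2, 74), (-14.6, 129)]
```

View pics/m5r.png

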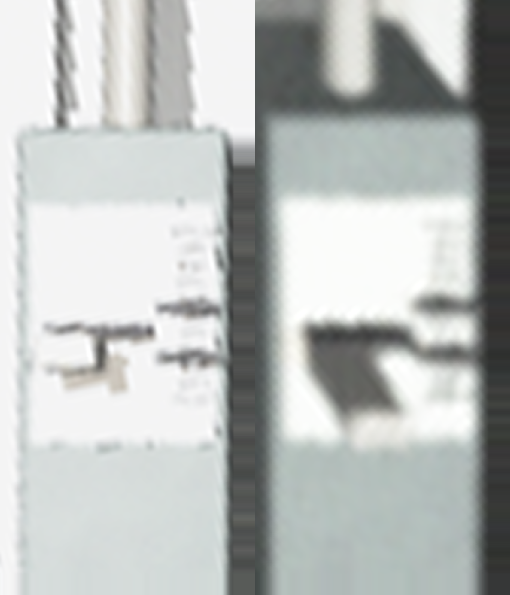

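Blade at about (130,331) stands between the ribs at (190,307) and (185,357) in the top strip, and the scene strip agrees. Reading is about 23.8 mm. Holding now, then checking for drift.

Request:
{"method": "apply_moves", "body": {"dr": [[0,0.002,0],[0,0.002,0],[0,0.002,0],[0,0.002,0],[0,0.002,0]], "travel": [[-0.0014,0.0003,0],[-0.0014,0.0003,0],[-0.0014,0.0003,0],[-0.0014,0.0003,0],[-0.0014,0.0003,0]], "grip": [0.05,0.05,0.05,0.05,0.05]}}

```text
t: 12.92
ee_pos: [0.4785, 0.1021, 0.1075]
ee_rot: [3.125, 0.042, 2.944]
force: [10.3, -6.1, -6.1]
width: 0.0498
```

```bash
python3 meas.py m6 | grep -v 's ribs'
```

```text
t 12.975 pos [0.4785 0.102  0.1075] rot [3.125 0.042 2.944] rigx -0.1424 pull 10.92 [ 9.7 -6.8 -5.3]
pull2 11.18
t blade [(2.4, 120)]
t ribs [(7.4, 132), (-3.8, 130)]
s blade [(70.4, 86), (66.2, 86), (56.2, 80), (1.8, 70), (-14.6, 133)]
```

Request:
{"method": "apply_moves", "body": {"dr": [[0,0,0],[0,0,0],[0,0,0],[0,0,0],[0,0,0],[0,0,0],[0,0,0],[0,0,0]], "travel": [[-0.0017,0.0003,0],[-0.0015,0.0003,0],[-0.0015,0.0003,0],[-0.0015,0.0003,0],[-0.0015,0.0003,0],[-0.0015,0.0003,0],[-0.0015,0.0003,0],[-0.0015,0.0003,0]], "grip": [0.05,0.05,0.05,0.05,0.05,0.05,0.05,0.05]}}

```text
t: 14.02
ee_pos: [0.4774, 0.102, 0.1079]
ee_rot: [3.119, 0.063, 2.944]
force: [10.0, -7.3, -5.0]
width: 0.05
```

```bash
python3 meas.py m7 | grep -v 's ribs'
```

```text
t 14.075 pos [0.4774 0.102  0.1079] rot [3.119 0.063 2.944] rigx -0.1434 pull 11.53 [10.2 -7.6 -5.3]
pull2 12.24
t blade [(2.4, 124)]
t ribs [(7.4, 132), (-3.8, 130)]
s blade [(70.4, 85), (66.2, 86), (66.0, 86), (56.6, 80), (2.0, 72), (-14.6, 132)]
```

Request:
{"method": "apply_moves", "body": {"dr": [[0,0.003,0],[0,0.003,0],[0,0.003,0],[0,0.003,0],[0,0.003,0],[0,0.003,0],[0,0.003,0],[0,0.003,0],[0,0.003,0],[0,0.003,0]], "travel": [[-0.0005,0,0],[0,0,0],[0,0,0],[0,0,0],[0.0003,-0.0002,0],[0.0003,-0.0002,0],[0.0003,-0.0002,0],[0.0004,-0.0002,0],[0.0005,-0.0002,0],[0.0005,-0.0002,0]], "grip": [0.05,0.05,0.05,0.05,0.05,0.05,0.05,0.05,0.05,0.05]}}

```text
t: 15.38
ee_pos: [0.4912, 0.099, 0.1079]
ee_rot: [3.116, 0.055, 2.943]
force: [8.3, -5.0, -4.1]
width: 0.0497
```

```bash
python3 meas.py m8 | grep -v 's ribs'
```

```text
t 15.425 pos [0.4914 0.099  0.1079] rot [3.116 0.055 2.943] rigx -0.1291 pull 9.24 [ 8.2 -6.2 -4.7]
pull2 8.49
t blade [(16.2, 120)]
t ribs [(15.2, 117), (3.8, 128)]
s blade [(75.2, 87), (65.0, 80), (64.8, 80), (15.8, 74), (-6.0, 124)]
```

Request:
{"method": "apply_moves", "body": {"dr": [[0,0.003,0],[0,0.003,0],[0,0.003,0],[0,0.003,0],[0,0.003,0],[0,0.003,0],[0,0.003,0],[0,0.003,0],[0,0.003,0],[0,0.003,0]], "travel": [[0.0005,-0.0002,0],[0.0006,-0.0002,0],[0.0006,-0.0002,0],[0.0007,-0.0002,0],[0.0007,-0.0002,0],[0.0008,-0.0002,0],[0.0008,-0.0002,0],[0.0009,-0.0002,0],[0.0009,-0.0002,0],[0.001,-0.0002,0]], "grip": [0.05,0.05,0.05,0.05,0.05,0.05,0.05,0.05,0.05,0.05]}}

```text
t: 16.73
ee_pos: [0.5065, 0.0959, 0.1078]
ee_rot: [3.116, 0.04, 2.942]
force: [6.0, -3.2, -2.2]
width: 0.0502
```

```bash
python3 meas.py m9 | grep -v 's ribs'
```

```text
t 16.775 pos [0.5067 0.0959 0.1078] rot [3.116 0.04  2.942] rigx -0.1136 pull 5.64 [ 4.9 -4.4 -1.7]
pull2 4.99
t blade [(31.0, 116), (-52.8, 142), (-53.0, 142)]
t ribs [(23.2, 107), (11.4, 121), (-52.6, 161)]
s blade [(72.4, 82), (30.4, 76), (2.0, 130), (-54.6, 39)]
```

Request:
{"method": "apply_moves", "body": {"dr": [[0,0.003,0],[0,0.003,0],[0,0.003,0],[0,0.003,0],[0,0.003,0],[0,0.003,0],[0,0.003,0],[0,0.003,0],[0,0,0],[0,0,0]], "travel": [[0.001,-0.0002,0],[0.001,-0.0002,0],[0.001,-0.0002,0],[0.001,-0.0002,0],[0.001,-0.0002,0],[0.001,-0.0002,0],[0.001,-0.0002,0],[0.001,-0.0002,0],[0.001,-0.0002,0],[0.0008,-0.0002,0]], "grip": [0.05,0.05,0.05,0.05,0.05,0.05,0.05,0.05,0.05,0.05]}}

```text
t: 18.08
ee_pos: [0.5182, 0.0935, 0.1075]
ee_rot: [3.119, 0.02, 2.941]
force: [2.4, -1.9, -1.0]
width: 0.05
```

```bash
python3 meas.py m10 | grep -v 's ribs'
```

```text
t 18.125 pos [0.5183 0.0936 0.1075] rot [3.119 0.02  2.941] rigx -0.1017 pull 3.57 [ 3.3 -1.7 -0.9]
pull2 3.59
t blade [(41.6, 111), (-46.8, 131)]
t ribs [(29.2, 107), (17.6, 116), (-46.6, 160)]
s blade [(41.0, 73), (8.2, 123), (-50.2, 33), (-54.8, 33)]
```

Request:
{"method": "apply_moves", "body": {"dr": [[0,0.002,0],[0,0.002,0],[0,0.002,0],[0,0,0],[0,0,0],[0,0,0],[0,0,0],[0,0,0],[0,0,0],[0,0,0]], "travel": [[0.001,-0.0002,0],[0.001,-0.0002,0],[0.001,-0.0002,0],[0.001,-0.0002,0],[0.001,-0.0002,0],[0.001,-0.0002,0],[0.001,-0.0002,0],[0.001,-0.0002,0],[0.001,-0.0002,0],[0.001,-0.0002,0]], "grip": [0.05,0.05,0.05,0.05,0.05,0.05,0.05,0.05,0.05,0.05]}}

```text
t: 19.42
ee_pos: [0.5272, 0.0916, 0.1072]
ee_rot: [3.121, 0.01, 2.94]
force: [1.1, 0.1, 1.0]
width: 0.05
```

```bash
python3 meas.py m11 | grep -v 's ribs'
```

```text
t 19.475 pos [0.5274 0.0916 0.1072] rot [3.121 0.01  2.94 ] rigx -0.0924 pull 2.03 [ 2.1 -0.   0.7]
pull2 0.76
t blade [(50.2, 109), (-44.2, 135)]
t ribs [(32.0, 121), (20.6, 128), (-44.0, 161), (-49.4, 163)]
s blade [(49.6, 80), (10.8, 124), (-50.4, 33)]
```

Request:
{"method": "apply_moves", "body": {"dr": [[0,0,0],[0,0,0],[0,0,0],[0,0,0],[0,0,0],[0,0,0],[0,0,0],[0,0,0],[0,0,0],[0,0,0]], "travel": [[0.002,-0.0004,0],[0.003,-0.0006,0],[0.003,-0.0006,0],[0,0,0.01],[0,0,0.03],[0,0,0.04],[0,0,0.03],[-0.03,0,0.02],[-0.03,0,0],[0,0,0]], "grip": [0.05,0.05,0.05,0.05,0.05,0.05,0.05,0.05,0.05,0.05]}}

```text
t: 20.78
ee_pos: [0.4723, 0.0888, 0.2444]
ee_rot: [3.121, 0.009, 2.938]
force: [-0.2, 0.7, -0.7]
width: 0.0499
```

```bash
python3 meas.py m12 | grep -v 's ribs'
python3 - <<'E'
from h import *
a=load('m12');b=optics.get_image('scene')
r=cv2.imread('pics/m12r.png')
cv2.imwrite('pics/c12.png',np.hstack([cv2.resize(r,(440,510)),cv2.resize(b['pixels'][90:310,190:400],(360,510))]))
E
```

```text
t 20.825 pos [0.4737 0.0891 0.2447] rot [3.121 0.01  2.938] rigx -0.1445 pull 0.52 [ 0.4 -0.5 -0.1]
pull2 -0.54
t blade [(50.4, 114), (-44.2, 142)]
t ribs [(31.8, 125), (20.6, 138)]
s blade [(49.8, 76), (10.8, 129), (-53.0, 49)]
```

View pics/c12.png

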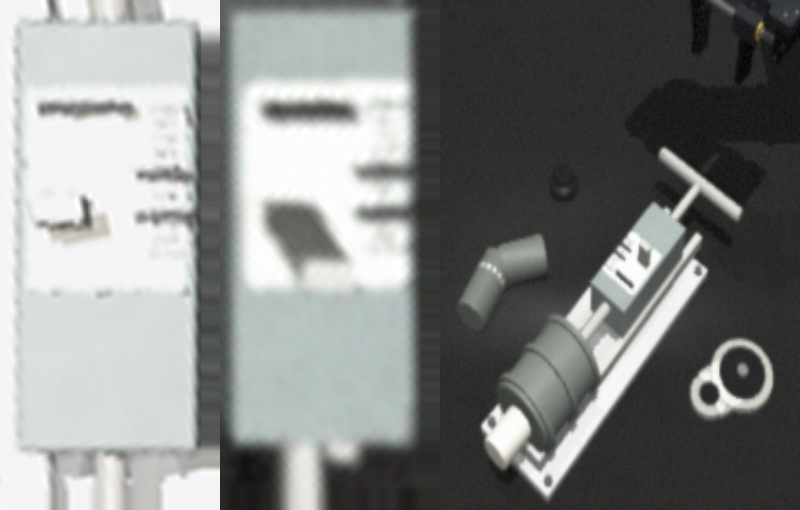

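Blade is home at (88,108). The tab's foot stands at the ribs (scene strip: foot edge at row 203, ribs at rows 172 and 213). The T-bar is home, the bystanders haven't moved and the gripper is clear.

```bash
python3 -c "
from workcell import env; print(env.hand_in())"
```

```text
the job is handed in; nothing more can be done
None
```

The pull test is done and handed in at about 21 s of the 50 s allowed; the hand-in reported no verdict.

- **Zeroing:** I pushed the drag pointer back with closed fingertips until it stopped against the blade at about 8 N. Both the top and scene views showed it touching the blade at zero.
- **Pull and hold:** I hooked the bar from above and pulled it out slowly, about 50 mm of bar travel. I held the blade between the ribs for about 2 s. The reading was 23.4–23.8 mm in the pictures taken during the hold, and the highest I measured was 23.8 mm.
- **Return:** I eased the bar home at about 12 mm/s, with the spring holding it against the fingers until about home. I then freed the fingers and lifted clear.
- **Last checks:** The blade is home, about 24 mm from the middle of the ribs, and the case is home. The pointer is standing at the ribs, by eye at about 24 mm. The parts beside the rig are where they were, and the robot touches nothing.
- **Disagreements:** While holding, the felt pull was 11–12.9 N and noisy, against an expected 12.7 N, so I went by the pictures. On the way back the case was still about 2 mm out at a pull that had not moved it on the way out. It then went fully home by itself.

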